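# Rehang the lamp unit's lift-off door

### The arm

A 6-joint arm with a two-finger parallel gripper is mounted at the origin on the work surface. World frame = base frame: x ahead of the robot, y to its left, z up, the work surface at z = 0. Lengths are in m, angles in rad, forces in N, time in s.
With the tool pointing down it reaches from about 0.275 to 0.75 m from the base axis. Payload 10.2 kg.
Tool frame: the origin (TCP) lies on the centre line of the jaws, within the pads' length; the fingertips stand 14 mm ahead of it and the grasp point (between the pads) lies 5 mm behind it; z points along the fingers, y is the line along which they close (so a half turn about z gives the same grasp; the last joint's range is limited). The gripper opens to 88 mm and grips with 3 to 60 N. Pads are 18 mm wide; open, the fingers measure 123 mm over their backs; the gripper's body (75 mm by 187 mm) begins 45 mm behind the grasp point.
Start: joints at [-0.223, 0.313, 1.498, -0, 1.331, -0.223], TCP at [0.525, -0, 0.253] pointing down, gripper open.
Joint ranges: [-2.94, 2.94], [-0.97, 2.17], [0.19, 2.56], [-1.23, 4.37], [0.02, 3.11], [-2.88, 2.88]. Speed limits (rad/s): [2.39, 2.39, 3.01, 3.14, 3.14, 3.14].

### API

Orientations are given as [roll, pitch, yaw] about the fixed x, y, z axes, in that order (R = Rz(yaw) Ry(pitch) Rx(roll)).
In Python, from bench import readout, vision, robot gives the robot as it stands.
- The arm moves only by the tool carry_out, never from a script. Its arguments are lists of equal length, an entry for each row: "delta_pos": the shift along the tool's x, y, z in units of 25 mm (1.0 is 25 mm), a list of three; "rotation": the turn, a rotation vector about the tool's x, y, z in units of 0.12 rad (1.0 is 0.12 rad), a list of three. In form: {"delta_pos": [[x, y, z], ...], "rotation": [[rx, ry, rz], ...]}. A call has exactly 10 rows; each row shifts and turns the commanded pose from where the row before left it, along the tool's axes as they then stand; what a row does not reach is not made up. A row lasts 1/8 s, in which the tool goes at most 62.5 mm and 10.7 degrees, less where a joint would pass 70% of its speed; a pose out of reach is approached as far as the arm can. A call with a number of a shift or a turn outside -1 to 1 is refused whole. A call with a gripper value outside its range is refused whole. "fingers" is the gripper command: -1 is fully open, 1 is shut, values between are in proportion, set as the call begins (left out, the last holds). The fingers move at their own pace and stop on an object; the grip force is fixed at half the most. Time passes only in rows, so rows that do not move let the fingers close, or fill a call up. It gives the time, the measured TCP pose, the force, the opening and the grip force at its end, in the units of the state.
- readout.sense(): the state, without advancing time (a new reading comes with each control period).
- vision.camera(name): name is "scene" or "side" or "wrist"; returns (picture, depth): 420x560x3 uint8, red, green, blue; 420x560 float32, m along the optical axis (not along the pixel's ray), 0 where there is no reading.
- vision.camera_params(name): a dict with "fov_y" (degrees; the focal length in pixels is half the picture's height over the tangent of half this angle, whatever the lens; pixels are square), "cx", "cy" (the principal point, pixels), "k1" (the pictures are not rectified: a ray, as slopes to the right and down, at radius r is drawn at 1 + k1 r^2 times it, then the intrinsics apply), "camera_from_world" (4x4, takes a point from world to camera coordinates). Camera axes: x right, y down, z forward; pixel columns grow to the right and rows downward; lengths in m; the calibration is good to about 2 mm. A picture is of the moment at which its call begins: read the wrist's pose just before it. camera_params takes no time and is no camera call; for the wrist camera it gives the pose at the moment of the call.
- robot.job_done(): hands the job in; it is judged then, once.
Trained networks look in the newest picture that a camera, given by its name, has taken for a name from the list of things; names that differ only in an ending like _2 or _b are one class to them, and where a whole thing is asked for, a point or a joint stands for the part that bears it (a point fixed in the world has none). Each returns a list of dicts, best first, with "confidence" (0 to 1); they miss things now and then, are a little off and sometimes report something else, mostly with a low value. They report only what shows in the picture. A call takes as long as a camera call.
- vision.boxes_of(thing, camera): "centre" ([column, row] in pixels, amid what is visible of it).
The state is a dict: "t": time; "joint_positions": joint angles; "dq": joint speeds; "effort": joint torques, N m; "tool_pos": TCP position; "tool_rot": TCP orientation; "contact_force": force on the tool from outside, world axes, zero at the start; "torque": the same for the moment, N m; "opening": opening from 0.0 (shut) to 1.0 (fully open); "grasp_force": force on a finger pad.
Only numpy, scipy, OpenCV 4.12 (cv2) and the standard library are available. Lean on these libraries where they do the work, as an engineer would, in place of code of your own. Each camera call takes 0.05 s, during which the arm holds its last target. There are 200 camera calls.

### The job

Take the blue door out of its wooden stand and, with it standing well open, lower both of its hinge knuckles fully home onto the two upright pins of the grey lamp unit. Then swing the door shut against the unit and let go; do not force or slam it, and leave the other things on the bench where they are.

Things in the scene. Friction and masses are not known exactly. Their poses are not given: they have to be found in the camera images.
- door: Loose blue door, 0.25 to 0.4 kg: rigid panel filling x 12 to 155, y -5 to 5, z 0 to 140 mm, with two hinge knuckles beyond one upright edge. Origin: on the hinge axis, level with the panel's lower edge; z up the axis, x across to the free edge. The grey-faced y = -5 side is the outer face. Balances near x 80: pinch its thickness there from above. Starts upright in the stand.
- knuckle_low (a point): Centre of the lower mouth of the door's lower knuckle (tube 22 mm outside, 13 mm bore, 22 mm long, upright), at (0, 0, 12 mm) in the door's frame. Axes as the door's.
- knuckle_top (a point): The same for the upper knuckle, at (0, 0, 102 mm) in the door's frame, 90 mm above the lower one.
- door_edge (a point): Middle of the door's free edge, at (155, 0, 70 mm) in the door's frame; axes as the door's. Near it the outer face carries a round black knob, 20 mm across and standing 20 mm out (to y = -25 mm), at x 138, z 68 mm.
- unit: Fixed grey lamp unit, box 140 x 140 mm, 158 high. Origin: centre of underside, z up. Its open side looks to +y (plane y = 70 mm); at that side's +x edge are two upright brass pins, one above the other at x 86, y 75.5. Hung door: lower edge 12 mm above the bench; shut with its x along the unit's -x, 90 degrees open along +y; swings freely, stays put, no latch, free edge sags up to 5 mm.
- pin_low (a point): Foot of the lower pin: centre of the bracket's round seat (20 mm across, 8 thick), at (86, 75.5, 24 mm) in the unit's frame. Pin 10 mm thick, 20 tall, its upper 8 mm tapering to a 3.6 mm tip. A knuckle is home when its lower mouth rests on the seat. The lower knuckle cannot pass the upper bracket: bring the door in from the side 22 to 55 mm above its home height, then lower it.
- pin_top (a point): The same for the upper pin, at (86, 75.5, 114 mm) in the unit's frame, 90 mm straight above the lower one. Its bracket's underside is at 106 mm.
- stand: Fixed wooden bench stand, base 100 x 90 x 12 mm, with two cheeks 92 mm long, 34 mm high (tops at 46 mm) forming a slot 12.5 mm wide along its x. Origin: centre of its underside. The door stands in the slot on the base, its lower edge at 12 mm, door's x along the stand's x; lift it straight up by 40 mm or more to free it.
- case: Bystander: flat silver specimen case 85 x 60 x 17 mm; origin under its centre.
- eyepiece: Bystander: black eyepiece standing upright, 42 mm across, 58 mm high; origin under its centre.
- jar: Bystander: small jar with a red cap, 44 mm across, 70 mm high; origin under its centre.
- gauge: Bystander: round dial gauge lying flat, 58 mm across, 20 mm thick, with a stem reaching 73 mm along its x; origin under the dial's centre.
- driver: Bystander: screwdriver with an orange handle, 160 mm long, lying along its x; origin under its middle.
- disc: Bystander: steel stage disc 90 mm across, 7 mm thick, with a small brass block on it (19 mm high overall); origin under its centre.

How it is judged:
By the outcome, as a careful person would: the job done as asked, in the order asked, and still so for the second after the job is handed in, with the robot touching nothing.
It also fails if it takes over 72 s, if anything falls off the work surface, if the arm or the gripper's body presses on something with over 40 N, if the wrist force passes 120 N, or if a joint passes its speed limit or range.

## Working session

There is one attempt and no reset: what is moved stays moved. The work goes in short steps, Python scripts to look and compute and a tool call to move; the robot and the scene stay as the last step left them, time stands still between calls to the robot, and variables do not carry over. Pictures are saved under pics/ and viewed, at most 10 in all, crops included, and the job is handed in when it is done.

Besides the shell and the picture viewer there is one more tool, called after ">>>" as name(argument=value, ...) on one line, values as JSON. carry_out: Moves the arm, as the interface text tells. Shifts and turns lie within -1 to 1; 1 stands for 25 mm of shift or 0.12 rad of turn. Its arguments: {"type":"object","properties":{"delta_pos":{"type":"array","items":{"type":"array","items":{"type":"number","minimum":-1,"maximum":1}}},"rotation":{"type":"array","items":{"type":"array","items":{"type":"number","minimum":-1,"maximum":1}}},"fingers":{"type":"number"}},"required":["delta_pos","rotation"]}

```bash
ls; mkdir -p pics; cat > h.py <<'E'
import numpy as np, cv2
from bench import readout, vision, robot
def pts(name, d=None):
    """world points for all pixels (420x560x3), picture"""
    p=vision.camera_params(name)
    im,dep=vision.camera(name)
    f=210/np.tan(np.radians(p['fov_y'])/2)
    K=np.array([[f,0,p['cx']],[0,f,p['cy']],[0,0,1]])
    v,u=np.mgrid[0:420,0:560].astype(np.float64)
    n=cv2.undistortPoints(np.stack([u.ravel(),v.ravel()],1)[:,None],K,np.array([p['k1'],0,0,0.]))[:,0].reshape(420,560,2)
    c=np.dstack([n[...,0]*dep,n[...,1]*dep,dep,np.ones_like(dep)])
    W=(c@np.linalg.inv(p['camera_from_world']).T)[...,:3]
    W[dep<=0]=np.nan
    return im,W
E
cat > a.py <<'E'
from h import *
print(readout.sense())
ims=[]
for c in ['scene','side']:
    im,W=pts(c); ims.append(im); np.save(c+'.npy',W); np.save(c+'_im.npy',im)
    for t in ['door','unit','stand','knuckle_low','knuckle_top','pin_low','pin_top','door_edge','case','eyepiece','jar','gauge','driver','disc']:
        b=vision.boxes_of(t,c)
        for q in b[:1]:
            x,y=q['centre']; print(c,t,np.round(q['centre']),round(q['confidence'],2),np.round(W[int(y),int(x)],3))
    cv2.imwrite(f'pics/{c}0.png',im[...,::-1])
print(vision.camera_params('scene')['camera_from_world'])
E
python3 a.py
```

```text
pics
{'t': 0.0, 'joint_positions': array([-2.23392125e-01,  3.13411442e-01,  1.49842755e+00,  1.99876005e-05,
        1.33102308e+00, -2.23412023e-01]), 'dq': array([ 1.71005169e-03, -2.09794190e-04,  2.48032480e-05, -4.37550931e-04,
        7.34887587e-04,  6.84047947e-04]), 'effort': array([-1.80187753e-04, -4.02218950e+01, -2.52264959e+01,  6.94810320e-02,
        3.53677373e-02, -8.52248218e-05]), 'tool_pos': array([5.24767306e-01, 4.94894514e-05, 2.52184384e-01]), 'tool_rot': array([-3.14035908e+00, -3.00179209e-04,  1.57081128e+00]), 'contact_force': array([ 0.09686497, -0.54143718,  0.82103486]), 'torque': array([ 0.00961926, -0.02231955,  0.03907244]), 'grasp_force': 0.0, 'opening': 0.9992126568377342}
scene door [378. 231.] 0.95 [0.532 0.265 0.114]
scene unit [202. 183.] 0.55 [ 0.57  -0.162  0.156]
scene stand [364. 254.] 0.85 [0.533 0.248 0.017]
scene knuckle_low [378. 231.] 0.97 [0.532 0.265 0.114]
scene knuckle_top [374. 233.] 0.83 [0.52  0.257 0.089]
scene pin_low [204. 184.] 0.58 [ 0.573 -0.154  0.158]
scene pin_top [204. 184.] 0.73 [ 0.573 -0.155  0.155]
scene door_edg
[... 449 characters left out ...]
56. 155.] 0.59 [0.499 0.241 0.079]
side knuckle_low [256. 155.] 0.78 [0.496 0.24  0.084]
side knuckle_top [254. 154.] 0.57 [0.491 0.236 0.092]
side pin_low [270. 286.] 0.68 [ 0.512 -0.238  0.156]
side pin_top [270. 291.] 0.95 [ 0.511 -0.249  0.157]
side door_edge [256. 155.] 0.78 [0.496 0.24  0.084]
side case [345. 223.] 0.94 [0.727 0.02  0.018]
side eyepiece [214. 218.] 0.5 [0.377 0.034 0.056]
side jar [372. 376.] 0.56 [ 0.701 -0.401  0.069]
side driver [353. 161.] 0.82 [0.789 0.256 0.019]
[[-0.35622316  0.93438644 -0.00520071  0.15806892]
 [ 0.70484695  0.26505184 -0.65798047 -0.32662365]
 [-0.61342957 -0.23805358 -0.75301703  1.44450877]
 [ 0.          0.          0.          1.        ]]
```

View pics/scene0.png

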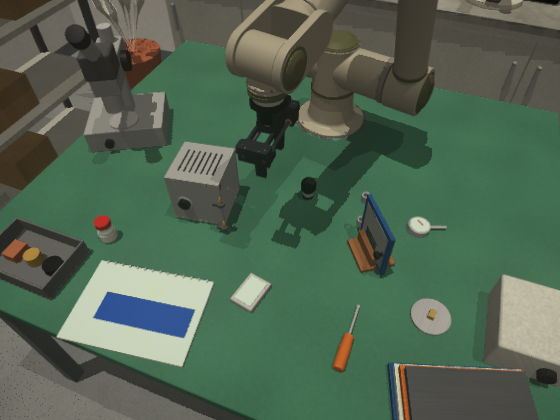

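View pics/side0.png

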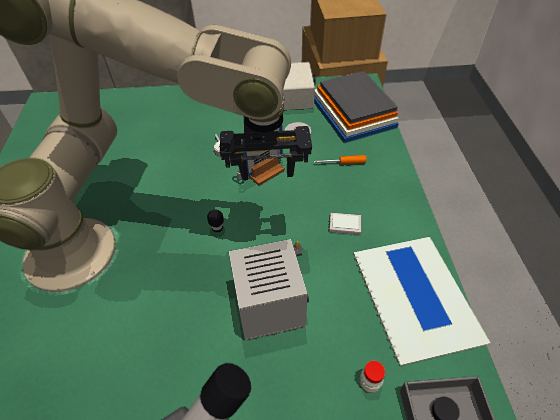

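The scene picture shows the unit at (202,183), with its brass pins on the corner near (222,205). The door is at (378,231), knuckles on its robot side at (364,197–219) and its grey face towards the unit. The side view puts the pins at (298,247), the unit's +x,+y corner in world terms.

```bash
cat > fit.py <<'E'
import numpy as np, cv2
for c in ['scene','side']:
    W=np.load(c+'.npy'); im=np.load(c+'_im.npy').astype(int)
    x,y,z=np.moveaxis(W,2,0)
    m=(abs(x-.52)<.13)&(abs(y+.23)<.13)&(z>.150)&(z<.166)
    P=W[m]; print(c,'unit top',m.sum(),np.median(P[:,2]),cv2.minAreaRect((P[:,:2]*1000).astype(np.float32)))
    b=(im[...,2]>1.5*im[...,0])&(im[...,2]>1.3*im[...,1])&(abs(x-.53)<.13)&(abs(y-.25)<.1)&(z>.03)&(z<.2)
    P=W[b]
    if len(P)>20:
        print('blue',len(P),P.min(0),P.max(0)); print(cv2.fitLine((P[:,:2]*1000).astype(np.float32),cv2.DIST_HUBER,0,.01,.01).ravel())
    m=(abs(x-.53)<.13)&(abs(y-.25)<.06)&(z>.143)&(z<.16); P=W[m]
    if len(P)>5: print('door top',len(P),np.median(P[:,2]),cv2.minAreaRect((P[:,:2]*1000).astype(np.float32)))
    h=im.max(2)-im.min(2)
    g=(abs(x-.60)<.05)&(abs(y+.15)<.06)&(z>.01)&(z<.15)&(im[...,0]>im[...,2]*1.5)&(im[...,0]>im[...,1])
    P=W[g]; print('brass',len(P),np.median(P,0) if len(P) else '')
    for zz in np.arange(.02,.15,.01):
        q=P[abs(P[:,2]-zz)<.005]
        if len(q): print(round(zz,2),len(q),q.mean(0).round(3))
E
python3 fit.py
```

```text
scene unit top 2180 0.1563553539682181 ((509.0821228027344, -200.76382446289062), (143.81602478027344, 142.8179473876953), 8.574362754821777)
blue 258 [0.45936117 0.22095087 0.03380038] [0.5828181 0.3060935 0.1547584]
[  0.8190744   0.5736874 526.964     266.77582  ]
door top 282 0.14973719609636543 ((520.7147827148438, 264.1200256347656), (144.15777587890625, 11.58973217010498), 34.7857551574707)
brass 44 [ 0.58538025 -0.11144562  0.11786621]
0.02 1 [ 0.566 -0.121  0.021]
0.03 9 [ 0.586 -0.111  0.03 ]
0.04 10 [ 0.584 -0.112  0.038]
0.12 12 [ 0.586 -0.111  0.121]
0.13 11 [ 0.585 -0.112  0.129]
0.14 1 [ 0.586 -0.111  0.135]
side unit top 3961 0.15767962026372562 ((507.9769592285156, -202.7291259765625), (140.32177734375, 142.1859893798828), 8.649917602539062)
blue 58 [0.45969254 0.21559623 0.03006463] [0.57665282 0.29780841 0.15129926]
[  0.8225001   0.5687649 545.3486    274.44202  ]
brass 24 [ 0.58123647 -0.11832341  0.12506205]
0.11 2 [ 0.583 -0.118  0.112]
0.12 10 [ 0.58  -0.119  0.12 ]
0.13 11 [ 0.581 -0.118  0.129]
0.14 1 [ 0.582 -0.116  0.136]
```

```bash
cat > plan.py <<'E'
from h import *
from scipy.spatial.transform import Rotation as Ro
import json
# R = Rz Ry Rx fixed axes
def plan(x,y,z,yaw,n=10,pad=True):
    """rows from the measured pose to a tool-down pose; level the tool too"""
    s=readout.sense(); p=np.array(s['tool_pos']); R=Ro.from_euler('xyz',s['tool_rot'])
    T=Ro.from_euler('xyz',[np.pi,0,np.radians(yaw)]); rv=(R.inv()*T).as_rotvec()/n
    d=(np.array([x,y,z])-p)/n; D=[];Q=[]
    for i in range(n):
        D.append([round(float(a),2)+0 for a in R.inv().apply(d)/.025]); Q.append([round(float(a),2)+0 for a in rv/.12]); R=R*Ro.from_rotvec(rv)
    while len(D)<10: D.append([0,0,0]);Q.append([0,0,0])
    print('pos',p.round(4),'rpy',np.degrees(s['tool_rot']).round(2),'t',round(s['t'],2),'F',s['contact_force'].round(1),'op',round(s['opening'],3)); print(json.dumps(D));print(json.dumps(Q))
E
python3 -c "
from plan import *
plan(.5178,.2621,.25,34.8)"
```

```text
pos [ 0.525  -0.      0.2527] rpy [180.  -0.  90.] t 1.5 F [-0.2  0.4 -0.3] op 1.001
[[1.05, -0.03, 0.01], [1.04, -0.13, 0.01], [1.02, -0.23, 0.01], [1.0, -0.33, 0.01], [0.96, -0.42, 0.01], [0.92, -0.51, 0.01], [0.86, -0.6, 0.01], [0.8, -0.68, 0.01], [0.73, -0.75, 0.01], [0.66, -0.82, 0.01]]
[[0.0, 0.0, 0.8], [0.0, 0.0, 0.8], [0.0, 0.0, 0.8], [0.0, 0.0, 0.8], [0.0, 0.0, 0.8], [0.0, 0.0, 0.8], [0.0, 0.0, 0.8], [0.0, 0.0, 0.8], [0.0, 0.0, 0.8], [0.0, 0.0, 0.8]]
```

>>> carry_out(delta_pos=[[1,-0.03,0],[1,-0.13,0],[1,-0.23,0],[1,-0.33,0],[0.96,-0.42,0],[0.92,-0.51,0],[0.86,-0.6,0],[0.8,-0.68,0],[0.73,-0.75,0],[0.66,-0.82,0]], rotation=[[0,0,0.8],[0,0,0.8],[0,0,0.8],[0,0,0.8],[0,0,0.8],[0,0,0.8],[0,0,0.8],[0,0,0.8],[0,0,0.8],[0,0,0.8]], fingers=-1)

```text
t: 2.75
tool_pos: [0.5169, 0.2604, 0.2527]
tool_rot: [3.142, 0.0, 0.608]
contact_force: [-0.5, 0.1, 0.5]
opening: 0.999
grasp_force: 0.0
```

```bash
cat > w.py <<'E'
from plan import *
plan(.5178,.2621,.25,34.8,4)
im,W=pts('wrist'); np.save('wrist.npy',W); cv2.imwrite('pics/w1.png',im[...,::-1])
x,y,z=np.moveaxis(W,2,0)
m=(abs(x-.53)<.13)&(abs(y-.25)<.09)&(z>.143)&(z<.158); P=W[m]
if len(P)>5: print('door top',len(P),np.median(P[:,2]),cv2.minAreaRect((P[:,:2]*1000).astype(np.float32)))
v=np.nonzero(m); print(v[0].min(),v[0].max(),v[1].min(),v[1].max())
E
python3 w.py
```

```text
pos [0.5169 0.2604 0.2527] rpy [180.     0.    34.82] t 2.75 F [-0.5  0.1  0.5] op 0.999
[[0.02, -0.01, 0.03], [0.02, -0.01, 0.03], [0.02, -0.01, 0.03], [0.02, -0.01, 0.03], [0, 0, 0], [0, 0, 0], [0, 0, 0], [0, 0, 0], [0, 0, 0], [0, 0, 0]]
[[0.0, 0.0, 0.0], [0.0, 0.0, 0.0], [0.0, 0.0, 0.0], [0.0, 0.0, 0.0], [0, 0, 0], [0, 0, 0], [0, 0, 0], [0, 0, 0], [0, 0, 0], [0, 0, 0]]
door top 2745 0.14996561244697842 ((518.5296020507812, 264.3200378417969), (141.1131591796875, 9.951290130615234), 34.65653610229492)
106 300 267 282
```

View pics/w1.png

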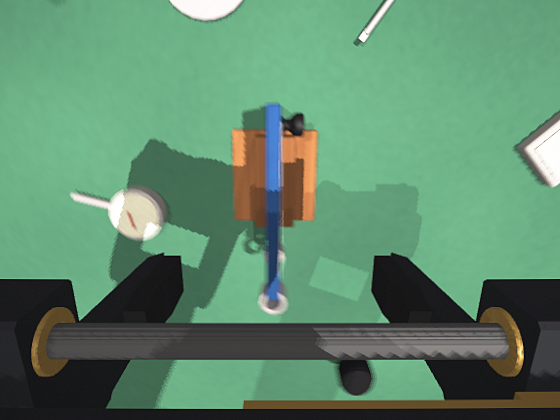

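The wrist view shows the panel's top edge centred at column 273 (rows 106–300). The knuckle is at (272,300) and the knob on the right at (293,124), so the pose agrees. Descending now.

>>> carry_out(delta_pos=[[0,-0.08,0.6],[0,0,0.75],[0,0,0.75],[0,0,0.75],[0,0,0.75],[0,0,0.75],[0,0,0.6],[0,0,0.28],[0,0,0],[0,0,0]], rotation=[[0,0,0],[0,0,0],[0,0,0],[0,0,0],[0,0,0],[0,0,0],[0,0,0],[0,0,0],[0,0,0],[0,0,0]], fingers=-1)

```text
t: 4.05
tool_pos: [0.5161, 0.2612, 0.1226]
tool_rot: [3.141, -0.001, 0.611]
contact_force: [0.9, 0.2, -0.1]
opening: 0.999
grasp_force: 0.0
```

>>> carry_out(delta_pos=[[0,0,0],[0,0,0],[0,0,0],[0,0,0],[0,0,0],[0,0,0],[0,0,0],[0,0,0],[0,0,0],[0,0,0]], rotation=[[0,0,0],[0,0,0],[0,0,0],[0,0,0],[0,0,0],[0,0,0],[0,0,0],[0,0,0],[0,0,0],[0,0,0]], fingers=1)

```text
t: 5.3
tool_pos: [0.5158, 0.2612, 0.122]
tool_rot: [-3.142, -0.0, 0.611]
contact_force: [-0.6, 0.8, -0.2]
opening: 0.109
grasp_force: 30.0
```

>>> carry_out(delta_pos=[[0,0,-0.2],[0,0,-0.3],[0,0,-0.4],[0,0,-0.4],[0,0,-0.5],[0,0,-0.5],[0,0,-0.5],[0,0,-0.4],[0,0,-0.2],[0,0,0]], rotation=[[0,0,0],[0,0,0],[0,0,0],[0,0,0],[0,0,0],[0,0,0],[0,0,0],[0,0,0],[0,0,0],[0,0,0]])

```text
t: 6.55
tool_pos: [0.5159, 0.2612, 0.2071]
tool_rot: [3.142, -0.0, 0.611]
contact_force: [-0.2, -0.9, -2.6]
opening: 0.11
grasp_force: 30.0
```

```bash
cat > door.py <<'E'
from plan import *
def rel():
    """panel top edge relative to the tool, from the wrist camera"""
    s=readout.sense(); p=np.array(s['tool_pos']); R=Ro.from_euler('xyz',s['tool_rot'])
    im,W=pts('wrist'); q=R.inv().apply((W-p).reshape(-1,3)).reshape(W.shape)*1000
    x,y,z=np.moveaxis(q,2,0)
    m=(abs(x)<100)&(abs(y)<9)&(z<0)&(z>-45); P=q[m]
    print('tool',p.round(4),np.degrees(s['tool_rot']).round(2),'F',s['contact_force'].round(1))
    print('top',len(P),P.min(0).round(1),P.max(0).round(1),'z med',np.median(P[:,2]).round(1),cv2.fitLine(P[:,:2].astype(np.float32),cv2.DIST_HUBER,0,.01,.01).ravel().round(3),'zx',np.polyfit(P[:,0],P[:,2],1).round(3), cv2.minAreaRect(P[:,:2].astype(np.float32)))
    return im,W,q
if __name__=='__main__':
    im,W,q=rel(); cv2.imwrite('pics/w2.png',im[...,::-1]); np.save('q.npy',q)
E
python3 door.py
```

```text
tool [0.5159 0.2612 0.2071] [ 1.8e+02 -1.0e-02  3.5e+01] F [-0.2 -0.9 -2.6]
top 9129 [-43.4  -9.  -30.3] [74.9  9.  -0.1] z med -28.0 [ 1.0000e+00 -3.0000e-03  3.3359e+01 -5.0500e-01] zx [-2.6000e-02 -2.6126e+01] ((15.968135833740234, 0.40212440490722656), (118.09526062011719, 18.005176544189453), 3.3953847885131836)
```

View pics/w2.png

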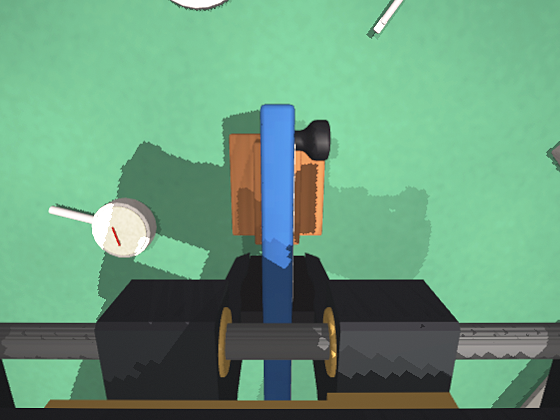

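The free edge of the gripped door shows at tool x ≈ +75, so the pinch is at door x = 80. The panel is centred between the pads and upright. On the way I'll look at the pins with the wrist camera, carrying the door high over the unit.

>>> carry_out(delta_pos=[[-0.29,0.43,-0.5],[-0.57,0.85,-0.5],[-0.57,0.85,-0.5],[-0.57,0.85,-0.5],[-0.57,0.85,-0.5],[-0.57,0.85,-0.5],[-0.57,0.85,-0.5],[-0.57,0.85,-0.5],[-0.57,0.85,-0.5],[-0.57,0.85,-0.4]], rotation=[[0,0,0],[0,0,0],[0,0,0],[0,0,0],[0,0,0],[0,0,0],[0,0,0],[0,0,0],[0,0,0],[0,0,0]])

```text
t: 7.85
tool_pos: [0.5204, 0.0164, 0.3306]
tool_rot: [3.141, -0.0, 0.61]
contact_force: [0.5, -0.6, -2.0]
opening: 0.108
grasp_force: 30.0
```

>>> carry_out(delta_pos=[[-0.57,0.85,0],[-0.57,0.85,0],[-0.57,0.85,0],[-0.57,0.85,0],[-0.57,0.85,0],[-0.57,0.85,0],[-0.57,0.85,0],[-0.57,0.85,0],[-0.57,0.85,0],[-0.29,0.43,0]], rotation=[[0,0,0],[0,0,0],[0,0,0],[0,0,0],[0,0,0],[0,0,0],[0,0,0],[0,0,0],[0,0,0],[0,0,0]])

```text
t: 9.1
tool_pos: [0.525, -0.2267, 0.3298]
tool_rot: [3.142, 0.0, 0.609]
contact_force: [0.4, 0.2, -3.1]
opening: 0.111
grasp_force: 30.0
```

```bash
cat > pin.py <<'E'
from door import *
im,W,q=rel(); cv2.imwrite('pics/w3.png',im[...,::-1]); np.save('wrist.npy',W); np.save('wrist_im.npy',im); np.save('q.npy',q)
P=q[(abs(q[...,0])<100)&(abs(q[...,1])<4)&(q[...,2]<-23)&(q[...,2]>-40)]; print('zx',np.polyfit(P[:,0],P[:,2],1).round(3))
x,y,z=np.moveaxis(W,2,0); I=im.astype(int)
m=(z>.15)&(z<.165)&(abs(x-.51)<.1)&(abs(y+.2)<.1); P=W[m]; print('unit',len(P),np.median(P[:,2]),cv2.minAreaRect((P[:,:2]*1000).astype(np.float32)))
g=(abs(x-.59)<.06)&(abs(y+.11)<.05)&(z>.105)&(z<.15)&(I[...,0]>I[...,2]*1.3)
P=W[g]; v=np.argwhere(g); print('brass',len(P),v.mean(0) if len(P) else '')
for zz in np.arange(.108,.14,.004):
    k=P[abs(P[:,2]-zz)<.002]
    if len(k): print(round(zz,3),len(k),k.mean(0).round(4),k.min(0).round(4),k.max(0).round(4))
E
python3 pin.py
```

```text
tool [ 0.525  -0.2267  0.3298] [1.800e+02 1.000e-02 3.492e+01] F [ 0.4  0.2 -3.1]
top 9130 [-42.5  -9.  -30.4] [74.9  9.  -0.2] z med -28.0 [ 1.0000e+00 -3.0000e-03  3.3414e+01 -5.2200e-01] zx [-2.500e-02 -2.617e+01] ((16.327117919921875, 0.23363208770751953), (117.34852600097656, 17.985050201416016), 1.8486226797103882)
zx [  0.    -28.071]
unit 17255 0.15603958082623176 ((508.43701171875, -200.09976196289062), (139.87142944335938, 139.50039672851562), 8.43189525604248)
brass 129 [ 62.91472868 211.48062016]
0.112 9 [ 0.5816 -0.1169  0.1122] [ 0.5772 -0.1184  0.1107] [ 0.5863 -0.115   0.1138]
0.116 11 [ 0.583  -0.1175  0.1157] [ 0.5796 -0.1187  0.1141] [ 0.5869 -0.1136  0.1179]
0.12 13 [ 0.582  -0.1171  0.12  ] [ 0.5771 -0.1184  0.1186] [ 0.5867 -0.1144  0.1218]
0.124 23 [ 0.5824 -0.1159  0.1247] [ 0.5774 -0.1183  0.123 ] [ 0.5865 -0.1123  0.126 ]
0.128 40 [ 0.5819 -0.1148  0.1276] [ 0.5782 -0.1183  0.126 ] [ 0.5856 -0.1101  0.1298]
0.132 33 [ 0.5821 -0.1141  0.1317] [ 0.5797 -0.1165  0.1301] [ 0.5849 -0.1112  0.134 ]
```

View pics/w3.png

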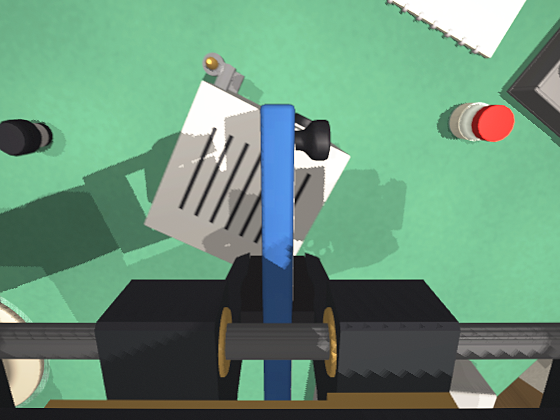

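The upper pin's tip is at (211,63), beside the unit's top, which fits its 139.9 × 139.5 mm outline. Pin axis ≈ (0.5825, −0.1136), unit yaw ≈ 8.5°. Next is the staging pose.

```bash
python3 -c "
from plan import *
plan(.5633,.0148,.33,98.5)"
```

```text
pos [ 0.525  -0.2275  0.3296] rpy [1.7998e+02 3.0000e-02 3.4890e+01] t 9.15 F [-1.6 -1.2 -3.1] op 0.112
[[0.68, -0.71, 0.0], [0.75, -0.63, 0.0], [0.82, -0.54, 0.0], [0.87, -0.45, 0.0], [0.92, -0.35, 0.0], [0.95, -0.24, 0.0], [0.97, -0.14, 0.0], [0.98, -0.03, 0.0], [0.98, 0.08, 0.0], [0.96, 0.19, 0.0]]
[[0.0, 0.0, -0.93], [0.0, 0.0, -0.93], [0.0, 0.0, -0.93], [0.0, 0.0, -0.93], [0.0, 0.0, -0.93], [0.0, 0.0, -0.93], [0.0, 0.0, -0.93], [0.0, 0.0, -0.93], [0.0, 0.0, -0.93], [0.0, 0.0, -0.93]]
```

>>> carry_out(delta_pos=[[0.68,-0.71,0],[0.75,-0.63,0],[0.82,-0.54,0],[0.87,-0.45,0],[0.92,-0.35,0],[0.95,-0.24,0],[0.97,-0.14,0],[0.98,-0.03,0],[0.98,0.08,0],[0.96,0.19,0]], rotation=[[0,0,-0.93],[0,0,-0.93],[0,0,-0.93],[0,0,-0.93],[0,0,-0.93],[0,0,-0.93],[0,0,-0.93],[0,0,-0.93],[0,0,-0.93],[0,0,-0.93]])

```text
t: 10.4
tool_pos: [0.562, 0.0186, 0.3298]
tool_rot: [3.141, -0.0, 1.731]
contact_force: [0.5, 0.2, -3.4]
opening: 0.111
grasp_force: 30.0
```

>>> carry_out(delta_pos=[[0,0,0.3],[0,0,0.8],[0,0,0.8],[0,0,0.8],[0,0,0.8],[0,0,0.8],[0,0,0.8],[0,0,0.8],[0,0,0.6],[0,0,0.2]], rotation=[[0,0,0],[0,0,0],[0,0,0],[0,0,0],[0,0,0],[0,0,0],[0,0,0],[0,0,0],[0,0,0],[0,0,0]])

```text
t: 11.65
tool_pos: [0.5619, 0.017, 0.1612]
tool_rot: [-3.14, -0.0, 1.726]
contact_force: [0.2, 0.6, -2.4]
opening: 0.11
grasp_force: 30.0
```

```bash
python3 -c "
from plan import *
plan(.5707,-.0346,.162,98.5,6)
im,W=pts('scene');cv2.imwrite('pics/s2.png',cv2.resize(im[120:300,140:380],None,fx=3,fy=3,interpolation=2)[...,::-1])"
```

```text
pos [0.5619 0.017  0.1612] rpy [-1.7993e+02 -2.0000e-02  9.8870e+01] t 11.65 F [ 0.2  0.6 -2.4] op 0.11
[[-0.35, 0.0, -0.01], [-0.35, 0.01, -0.01], [-0.35, 0.01, -0.01], [-0.35, 0.01, -0.01], [-0.35, 0.01, -0.01], [-0.35, 0.01, -0.01], [0, 0, 0], [0, 0, 0], [0, 0, 0], [0, 0, 0]]
[[0.0, 0.0, 0.01], [0.0, 0.0, 0.01], [0.0, 0.0, 0.01], [0.0, 0.0, 0.01], [0.0, 0.0, 0.01], [0.0, 0.0, 0.01], [0, 0, 0], [0, 0, 0], [0, 0, 0], [0, 0, 0]]
```

View pics/s2.png

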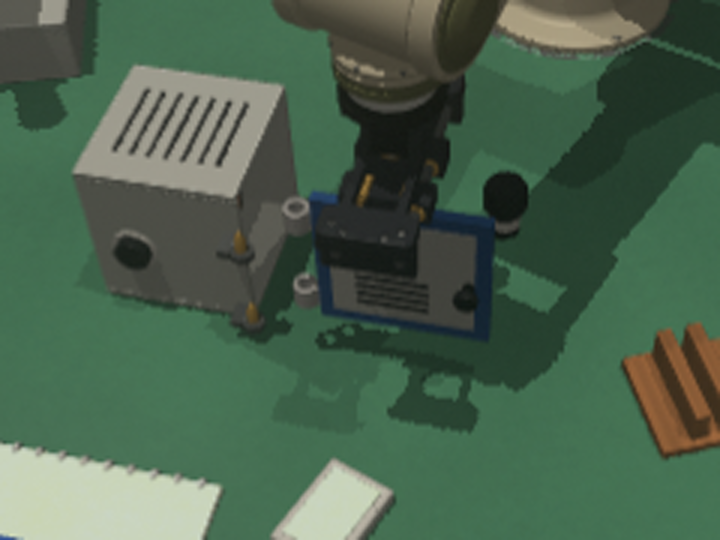

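The crop shows both knuckles (295,215 and 305,290) just beside the pins (240,240 and 253,315) and above them, with the grey face outward. Moving in sideways.

>>> carry_out(delta_pos=[[-0.2,0,0],[-0.35,0.01,0],[-0.35,0.01,0],[-0.35,0.01,0],[-0.35,0.01,0],[-0.3,0,0],[-0.2,0,0],[0,0,0],[0,0,0],[0,0,0]], rotation=[[0,0,0.01],[0,0,0.01],[0,0,0.01],[0,0,0.01],[0,0,0.01],[0,0,0],[0,0,0],[0,0,0],[0,0,0],[0,0,0]])

```text
t: 12.95
tool_pos: [0.5713, -0.0342, 0.162]
tool_rot: [-3.142, -0.0, 1.721]
contact_force: [-0.2, -0.4, -2.4]
opening: 0.111
grasp_force: 30.0
```

```bash
cat > chk.py <<'E'
from plan import *
import sys
plan(.5707,-.0346,.162,98.5,4)
s=readout.sense(); p=s['tool_pos'];a=s['tool_rot'][2]; print('hinge est', p[:2]-.0799*np.array([np.cos(a),np.sin(a)]))
im,W=pts('scene'); x,y,z=np.moveaxis(W,2,0); I=im.astype(int)
br=(abs(x-.585)<.03)&(abs(y+.115)<.03)&(I[...,0]>I[...,2]*1.5)
for lo,hi,n in [(.105,.14,'pin top'),(.02,.05,'pin low')]:
    g=br&(z>lo)&(z<hi); print(n,g.sum(),np.argwhere(g).mean(0).round(1),W[g].mean(0).round(4),W[g].max(0).round(4))
cv2.imwrite('pics/%s.png'%sys.argv[1],cv2.resize(im[150:250,180:300],None,fx=6,fy=6,interpolation=2)[...,::-1])
E
python3 chk.py s3
```

```text
pos [ 0.5713 -0.0342  0.162 ] rpy [-180.     -0.     98.61] t 12.95 F [-0.2 -0.4 -2.4] op 0.111
[[0.0, -0.01, 0.0], [0.0, -0.01, 0.0], [0.0, -0.01, 0.0], [0.0, -0.01, 0.0], [0, 0, 0], [0, 0, 0], [0, 0, 0], [0, 0, 0], [0, 0, 0], [0, 0, 0]]
[[0.0, 0.0, 0.0], [0.0, 0.0, 0.0], [0.0, 0.0, 0.0], [0.0, 0.0, 0.0], [0, 0, 0], [0, 0, 0], [0, 0, 0], [0, 0, 0], [0, 0, 0], [0, 0, 0]]
hinge est [ 0.58322579 -0.1132411 ]
pin top 23 [201.  219.3] [ 0.5856 -0.1117  0.1232] [ 0.5896 -0.1075  0.1321]
pin low 22 [224.2 223.6] [ 0.5847 -0.1117  0.0336] [ 0.5893 -0.107   0.046 ]
```

View pics/s3.png

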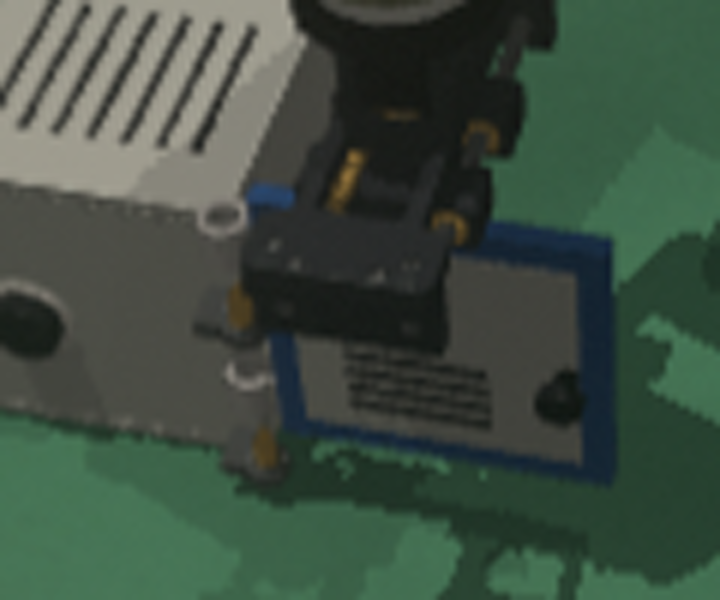

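In the crop the line through the knuckle rings (222,215)–(250,373) runs on through both pins (240,308)/(264,447), within about 1 crop pixel. Lowering gently while watching the force.

>>> carry_out(delta_pos=[[0,-0.02,0.1],[0,0,0.12],[0,0,0.12],[0,0,0.12],[0,0,0.12],[0,0,0.12],[0,0,0.12],[0,0,0.1],[0,0,0.08],[0,0,0]], rotation=[[0,0,0],[0,0,0],[0,0,0],[0,0,0],[0,0,0],[0,0,0],[0,0,0],[0,0,0],[0,0,0],[0,0,0]])

```text
t: 14.25
tool_pos: [0.5707, -0.0345, 0.1368]
tool_rot: [-3.141, -0.0, 1.721]
contact_force: [0.5, 0.2, -2.0]
opening: 0.11
grasp_force: 30.0
```

```bash
python3 -c "
from h import *
s=readout.sense();print(s['tool_pos'],s['contact_force'],s['torque'])"
```

```text
[ 0.57073438 -0.03453593  0.13682084] [ 0.51994002  0.17165443 -2.0235656 ] [-0.02154256 -0.01910269 -0.00765465]
```

>>> carry_out(delta_pos=[[0,0,0.05],[0,0,0.05],[0,0,0.05],[0,0,0.05],[0,0,0.05],[0,0,0.05],[0,0,0.05],[0,0,0.05],[0,0,0],[0,0,0]], rotation=[[0,0,0],[0,0,0],[0,0,0],[0,0,0],[0,0,0],[0,0,0],[0,0,0],[0,0,0],[0,0,0],[0,0,0]])

```text
t: 15.5
tool_pos: [0.5708, -0.0345, 0.127]
tool_rot: [-3.142, -0.0, 1.721]
contact_force: [-0.2, -0.8, -2.8]
opening: 0.111
grasp_force: 30.0
```

>>> carry_out(delta_pos=[[0,0,0.04],[0,0,0.04],[0,0,0.04],[0,0,0.03],[0,0,0.02],[0,0,0.02],[0,0,0],[0,0,0],[0,0,0],[0,0,0]], rotation=[[0,0,0],[0,0,0],[0,0,0],[0,0,0],[0,0,0],[0,0,0],[0,0,0],[0,0,0],[0,0,0],[0,0,0]])

```text
t: 16.75
tool_pos: [0.5708, -0.0345, 0.1222]
tool_rot: [3.142, 0.0, 1.721]
contact_force: [0.6, -0.5, -2.6]
opening: 0.111
grasp_force: 30.0
```

>>> carry_out(delta_pos=[[0,0,0.02],[0,0,0.02],[0,0,0],[0,0,0],[0,0,0],[0,0,0],[0,0,0],[0,0,0],[0,0,0],[0,0,0]], rotation=[[0,0,0],[0,0,0],[0,0,0],[0,0,0],[0,0,0],[0,0,0],[0,0,0],[0,0,0],[0,0,0],[0,0,0]])

```text
t: 18.0
tool_pos: [0.571, -0.0345, 0.1217]
tool_rot: [3.141, 0.0, 1.721]
contact_force: [-1.8, 2.5, 5.5]
opening: 0.108
grasp_force: 30.0
```

```bash
python3 chk.py s4; cat > ang.py <<'E'
from h import *
def door(cam='scene'):
    im,W=pts(cam); x,y,z=np.moveaxis(W,2,0); I=im.astype(int)
    b=(I[...,2]>1.5*I[...,0])&(I[...,2]>1.3*I[...,1])&(np.hypot(x-.5825,y+.1136)<.18)&(z>.005)&(z<.2)&(np.hypot(x-.5825,y+.1136)>.01)
    P=W[b]; l=cv2.fitLine((P[:,:2]*1000).astype(np.float32),cv2.DIST_HUBER,0,.01,.01).ravel()
    print(cam,'blue',len(P),'yaw',np.degrees(np.arctan2(l[1],l[0])).round(1),l[2:].round(1),'min',P.min(0).round(3),'max',P.max(0).round(3))
    return im
if __name__=='__main__': door('scene'); door('side')
E
python3 ang.py
```

```text
pos [ 0.571  -0.0345  0.1217] rpy [1.7995e+02 2.0000e-02 9.8600e+01] t 18.0 F [-1.8  2.5  5.5] op 0.108
[[0.0, 0.0, -0.4], [0.0, 0.0, -0.4], [0.0, 0.0, -0.4], [0.0, 0.0, -0.4], [0, 0, 0], [0, 0, 0], [0, 0, 0], [0, 0, 0], [0, 0, 0], [0, 0, 0]]
[[0.0, 0.0, 0.0], [0.0, 0.0, 0.0], [0.0, 0.0, 0.0], [0.0, 0.0, 0.0], [0, 0, 0], [0, 0, 0], [0, 0, 0], [0, 0, 0], [0, 0, 0], [0, 0, 0]]
hinge est [ 0.58296359 -0.11351736]
pin top 4 [197.8 219. ] [ 0.5842 -0.1119  0.1333] [ 0.5877 -0.1103  0.1356]
pin low 4 [221.5 223.5] [ 0.5826 -0.1121  0.042 ] [ 0.5851 -0.1096  0.0438]
scene blue 367 yaw -81.6 [571.8  -1.4] min [ 0.557 -0.1    0.016] max [0.589 0.041 0.154]
side blue 284 yaw -81.1 [569.  -56.5] min [ 0.484 -0.242  0.017] max [0.584 0.023 0.191]
```

View pics/s4.png

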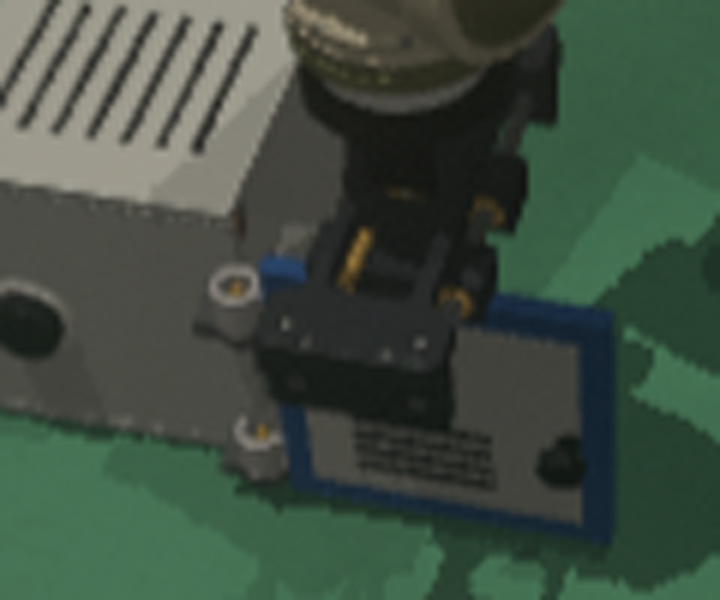

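Both pins show inside the knuckles ((237,288) and (262,432)), the rims sit on their seats, and the force reversal confirms contact. I'll loosen the fingers so the door settles and the jaws act as a loose cage, then swing about the hinge.

>>> carry_out(delta_pos=[[0,0,0],[0,0,0],[0,0,0],[0,0,0],[0,0,0],[0,0,0],[0,0,0],[0,0,0],[0,0,0],[0,0,0]], rotation=[[0,0,0],[0,0,0],[0,0,0],[0,0,0],[0,0,0],[0,0,0],[0,0,0],[0,0,0],[0,0,0],[0,0,0]], fingers=0.64)

```text
t: 19.4
tool_pos: [0.5708, -0.0345, 0.1212]
tool_rot: [-3.142, -0.0, 1.721]
contact_force: [0.8, 1.0, -0.1]
opening: 0.178
grasp_force: 0.0
```

>>> carry_out(delta_pos=[[0,-0.09,-0.04],[0,-0.19,0],[-0.01,-0.19,0],[-0.01,-0.19,0],[0,-0.19,0],[-0.01,-0.19,0],[-0.01,-0.19,0],[0,-0.19,0],[-0.01,-0.19,0],[-0.01,-0.19,0]], rotation=[[0,0,-0.25],[0,0,-0.5],[0,0,-0.5],[0,0,-0.5],[0,0,-0.5],[0,0,-0.5],[0,0,-0.5],[0,0,-0.5],[0,0,-0.5],[0,0,-0.5]])

```text
t: 20.65
tool_pos: [0.5304, -0.0535, 0.1224]
tool_rot: [3.141, 0.0, 2.294]
contact_force: [0.4, 0.1, -1.1]
opening: 0.182
grasp_force: 0.1
```

```bash
python3 ang.py; python3 -c "
from plan import *
h=np.array([.5829,-.1135]);a=np.radians(148.5)
plan(*(h+.08*np.array([np.cos(a),np.sin(a)])),.1225,148.5,6)"
```

```text
scene blue 370 yaw -51.5 [539.4 -50.8] min [ 0.484 -0.105  0.011] max [0.58  0.013 0.178]
side blue 475 yaw -51.6 [530.8 -61.3] min [ 0.478 -0.22   0.013] max [0.574 0.003 0.198]
pos [ 0.5304 -0.0536  0.1223] rpy [-180.     -0.    131.31] t 20.75 F [0.2 0.  0. ] op 0.182
[[-0.02, -0.16, 0.0], [-0.01, -0.16, 0.0], [-0.01, -0.16, 0.0], [0.0, -0.16, 0.0], [0.01, -0.16, 0.0], [0.02, -0.16, 0.0], [0, 0, 0], [0, 0, 0], [0, 0, 0], [0, 0, 0]]
[[0.0, 0.0, -0.42], [0.0, 0.0, -0.42], [0.0, 0.0, -0.42], [0.0, 0.0, -0.42], [0.0, 0.0, -0.42], [0.0, 0.0, -0.42], [0, 0, 0], [0, 0, 0], [0, 0, 0], [0, 0, 0]]
```

The door follows, now at yaw 128.5°. A little further, then release.

>>> carry_out(delta_pos=[[-0.01,-0.19,0],[-0.01,-0.19,0],[-0.01,-0.19,0],[0,-0.19,0],[0,-0.19,0],[0,-0.19,0],[0,-0.19,0],[0,0,0],[0,0,0],[0,0,0]], rotation=[[0,0,-0.49],[0,0,-0.49],[0,0,-0.49],[0,0,-0.49],[0,0,-0.49],[0,0,-0.49],[0,0,-0.49],[0,0,0],[0,0,0],[0,0,0]])

```text
t: 22.0
tool_pos: [0.5106, -0.0796, 0.1222]
tool_rot: [3.142, -0.0, 2.702]
contact_force: [-0.5, 0.1, -0.0]
opening: 0.179
grasp_force: 0.0
```

```bash
python3 ang.py; python3 -c "
from plan import *
plan(.5,0,.12,155,6)"
```

```text
scene blue 247 yaw -28.4 [541.4 -85.7] min [ 0.446 -0.108  0.01 ] max [ 0.576 -0.037  0.153]
side blue 292 yaw -27.3 [512.2 -85. ] min [ 0.441 -0.221  0.1  ] max [ 0.569 -0.041  0.197]
pos [ 0.5106 -0.0797  0.1222] rpy [180.    -0.   154.82] t 22.1 F [0.3 0.2 0.1] op 0.183
[[0.29, 0.45, 0.01], [0.29, 0.45, 0.01], [0.29, 0.45, 0.01], [0.29, 0.45, 0.01], [0.29, 0.45, 0.01], [0.29, 0.45, 0.01], [0, 0, 0], [0, 0, 0], [0, 0, 0], [0, 0, 0]]
[[0.0, 0.0, 0.0], [0.0, 0.0, 0.0], [0.0, 0.0, 0.0], [0.0, 0.0, 0.0], [0.0, 0.0, 0.0], [0.0, 0.0, 0.0], [0, 0, 0], [0, 0, 0], [0, 0, 0], [0, 0, 0]]
```

>>> carry_out(delta_pos=[[0,0.08,0],[0,0,0],[0,0,-0.2],[0,0,-0.4],[0,0,-0.4],[0,0,-0.4],[0,0,-0.4],[0,0,-0.4],[0,0,-0.4],[0,0,-0.2]], rotation=[[0,0,0],[0,0,0],[0,0,0],[0,0,0],[0,0,0],[0,0,0],[0,0,0],[0,0,0],[0,0,0],[0,0,0]])

```text
t: 23.35
tool_pos: [0.5115, -0.078, 0.1929]
tool_rot: [3.142, 0.001, 2.702]
contact_force: [-0.2, 0.4, -0.1]
opening: 0.181
grasp_force: 0.0
```

```bash
python3 ang.py; python3 -c "
from plan import *
plan(.469,-.0042,.192,188.5,8)"
```

```text
scene blue 440 yaw -29.1 [516.6 -71.7] min [ 0.44  -0.171  0.012] max [ 0.575 -0.033  0.152]
side blue 710 yaw -29.2 [497.3 -74.4] min [ 0.443 -0.203  0.028] max [ 0.569 -0.043  0.161]
pos [ 0.5116 -0.078   0.1927] rpy [1.8000e+02 4.0000e-02 1.5484e+02] t 23.45 F [-0.1 -0.5  0.3] op 0.178
[[0.35, 0.24, 0.0], [0.33, 0.27, 0.0], [0.31, 0.29, 0.0], [0.29, 0.31, 0.0], [0.26, 0.33, 0.0], [0.24, 0.35, 0.0], [0.21, 0.37, 0.0], [0.18, 0.38, 0.0], [0, 0, 0], [0, 0, 0]]
[[0.0, 0.0, -0.61], [0.0, 0.0, -0.61], [0.0, 0.0, -0.61], [0.0, 0.0, -0.61], [0.0, 0.0, -0.61], [0.0, 0.0, -0.61], [0.0, 0.0, -0.61], [0.0, 0.0, -0.61], [0, 0, 0], [0, 0, 0]]
```

The door stays put at yaw ≈ 151° with the fingers clear. Closing them, moving to the outer side and going down.

>>> carry_out(delta_pos=[[0.35,0.24,0],[0.33,0.27,0],[0.31,0.29,0],[0.29,0.31,0],[0.26,0.33,0],[0.24,0.35,0],[0.21,0.37,0],[0.18,0.38,0],[0,0,0],[0,0,0]], rotation=[[0,0,-0.61],[0,0,-0.61],[0,0,-0.61],[0,0,-0.61],[0,0,-0.61],[0,0,-0.61],[0,0,-0.61],[0,0,-0.61],[0,0,0],[0,0,0]], fingers=1)

```text
t: 24.7
tool_pos: [0.4691, -0.0048, 0.1921]
tool_rot: [-3.142, -0.0, -2.997]
contact_force: [0.3, 0.7, 0.1]
opening: 0.006
grasp_force: 0.0
```

>>> carry_out(delta_pos=[[0,0,0.3],[0,0,0.35],[0,0,0.35],[0,0,0.35],[0,0,0.35],[0,0,0.35],[0,0,0.35],[0,0,0.3],[0,0,0.1],[0,0,0]], rotation=[[0,0,0],[0,0,0],[0,0,0],[0,0,0],[0,0,0],[0,0,0],[0,0,0],[0,0,0],[0,0,0],[0,0,0]])

```text
t: 25.95
tool_pos: [0.4691, -0.0046, 0.1222]
tool_rot: [3.142, -0.0, -2.995]
contact_force: [-0.1, -0.1, -1.2]
opening: 0.006
grasp_force: 0.0
```

```bash
python3 ang.py; cat > u.py <<'E'
from plan import *
s=readout.sense(); d=np.array(s['tool_pos'])[:2]-[.5085,-.2005]; a=np.radians(8.5)
print('unit xy',np.array([[np.cos(a),np.sin(a)],[-np.sin(a),np.cos(a)]])@d*1000, s['tool_pos'].round(4),np.degrees(s['tool_rot']).round(1),s['contact_force'].round(2),s['torque'].round(2),s['t'])
E
python3 u.py
```

```text
scene blue 365 yaw -29.0 [524.  -75.9] min [ 0.436 -0.184  0.008] max [ 0.576 -0.029  0.187]
side blue 851 yaw -29.0 [495.8 -73.6] min [ 0.443 -0.241  0.029] max [ 0.569 -0.043  0.197]
unit xy [ -9.93501188 199.54576521] [ 0.4692 -0.0046  0.1224] [-180.     0.  -171.6] [-1.09 -0.28  0.95] [ 0.11 -0.11 -0.03] 26.05
```

>>> carry_out(delta_pos=[[0,-0.2,0],[0,-0.2,0],[0,-0.2,0],[0,-0.2,0],[0,-0.2,0],[0,-0.2,0],[0,-0.2,0],[0,-0.2,0],[0,-0.2,0],[0,-0.2,0]], rotation=[[0,0,0],[0,0,0],[0,0,0],[0,0,0],[0,0,0],[0,0,0],[0,0,0],[0,0,0],[0,0,0],[0,0,0]])

```text
t: 27.3
tool_pos: [0.4764, -0.0544, 0.1222]
tool_rot: [3.142, 0.0, -2.995]
contact_force: [-0.4, 0.4, -0.4]
opening: 0.004
grasp_force: 0.1
```

>>> carry_out(delta_pos=[[0,-0.15,0],[0,-0.15,0],[0,-0.15,0],[0,-0.15,0],[0,-0.15,0],[0,-0.15,0],[0,-0.15,0],[0,-0.15,0],[0,-0.1,0],[0,-0.05,0]], rotation=[[0,0,0],[0,0,0],[0,0,0],[0,0,0],[0,0,0],[0,0,0],[0,0,0],[0,0,0],[0,0,0],[0,0,0]])

```text
t: 28.55
tool_pos: [0.4813, -0.0876, 0.1222]
tool_rot: [3.142, -0.0, -2.995]
contact_force: [-0.7, -0.0, 0.1]
opening: 0.005
grasp_force: 0.1
```

```bash
python3 ang.py; python3 u.py
```

```text
scene blue 170 yaw -0.2 [ 543.9 -108.8] min [ 0.431 -0.189  0.013] max [ 0.572 -0.102  0.152]
side blue 192 yaw -0.4 [ 469.6 -116. ] min [ 0.424 -0.242  0.117] max [ 0.566 -0.107  0.176]
unit xy [-10.24201649 115.77099697] [ 0.4813 -0.0875  0.1222] [ 180.    -0.  -171.6] [0.3  0.48 0.14] [ 0.08 -0.1  -0.03] 28.65
```

>>> carry_out(delta_pos=[[0,-0.05,0],[0,-0.05,0],[0,-0.05,0],[0,-0.05,0],[0,-0.05,0],[0,-0.05,0],[0,-0.05,0],[0,-0.05,0],[0,-0.04,0],[0,-0.02,0]], rotation=[[0,0,0],[0,0,0],[0,0,0],[0,0,0],[0,0,0],[0,0,0],[0,0,0],[0,0,0],[0,0,0],[0,0,0]])

```text
t: 29.9
tool_pos: [0.4829, -0.0989, 0.1222]
tool_rot: [-3.142, 0.0, -2.995]
contact_force: [-0.3, -0.2, -0.9]
opening: 0.003
grasp_force: 0.1
```

```bash
python3 ang.py; python3 u.py
```

```text
scene blue 145 yaw 6.0 [ 542.7 -113.9] min [ 0.443 -0.187  0.032] max [ 0.572 -0.108  0.152]
side blue 109 yaw 6.2 [ 486.7 -124.1] min [ 0.426 -0.242  0.141] max [ 0.566 -0.114  0.197]
unit xy [-10.26225268 104.3230058 ] [ 0.4829 -0.0988  0.1222] [-180.     0.  -171.6] [ 0.46  0.77 -0.28] [0.15 0.   0.05] 30.0
```

>>> carry_out(delta_pos=[[0,-0.02,0],[0,-0.02,0],[0,-0.02,0],[0,-0.02,0],[0,-0.02,0],[0,-0.02,0],[0,0,0],[0,0,0],[0,0,0],[0,0,0]], rotation=[[0,0,0],[0,0,0],[0,0,0],[0,0,0],[0,0,0],[0,0,0],[0,0,0],[0,0,0],[0,0,0],[0,0,0]])

```text
t: 31.25
tool_pos: [0.4834, -0.1018, 0.1222]
tool_rot: [-3.142, 0.0, -2.995]
contact_force: [0.3, 0.6, -0.1]
opening: 0.005
grasp_force: 0.1
```

>>> carry_out(delta_pos=[[0,-0.02,0],[0,-0.02,0],[0,0,0],[0,0,0],[0,0,0],[0,0,0],[0,0,0],[0,0,0],[0,0,0],[0,0,0]], rotation=[[0,0,0],[0,0,0],[0,0,0],[0,0,0],[0,0,0],[0,0,0],[0,0,0],[0,0,0],[0,0,0],[0,0,0]])

```text
t: 32.5
tool_pos: [0.4835, -0.1028, 0.1222]
tool_rot: [-3.142, 0.0, -2.995]
contact_force: [-0.9, -0.0, -0.7]
opening: 0.01
grasp_force: 0.1
```

```bash
python3 ang.py; python3 u.py
```

```text
scene blue 125 yaw 7.7 [ 542.6 -115.8] min [ 0.434 -0.127  0.035] max [ 0.573 -0.108  0.153]
side blue 76 yaw 7.5 [ 493.8 -125.5] min [ 0.426 -0.222  0.143] max [ 0.566 -0.114  0.177]
unit xy [-10.28067986 100.35998893] [ 0.4835 -0.1028  0.1222] [ 180.    -0.  -171.6] [-0.68 -0.06 -0.43] [ 0.06 -0.05  0.01] 32.6
```

>>> carry_out(delta_pos=[[0,-0.02,0],[0,-0.02,0],[0,0,0],[0,0,0],[0,0,0],[0,0,0],[0,0,0],[0,0,0],[0,0,0],[0,0,0]], rotation=[[0,0,0],[0,0,0],[0,0,0],[0,0,0],[0,0,0],[0,0,0],[0,0,0],[0,0,0],[0,0,0],[0,0,0]])

```text
t: 33.85
tool_pos: [0.4837, -0.1038, 0.1222]
tool_rot: [-3.142, -0.0, -2.995]
contact_force: [-0.3, 0.1, 0.2]
opening: 0.004
grasp_force: 0.1
```

>>> carry_out(delta_pos=[[0,-0.02,0],[0,0,0],[0,0,0],[0,0,0],[0,0,0],[0,0,0],[0,0,0],[0,0,0],[0,0,0],[0,0,0]], rotation=[[0,0,0],[0,0,0],[0,0,0],[0,0,0],[0,0,0],[0,0,0],[0,0,0],[0,0,0],[0,0,0],[0,0,0]])

```text
t: 35.1
tool_pos: [0.4837, -0.1042, 0.1222]
tool_rot: [3.142, 0.0, -2.995]
contact_force: [-0.1, -0.8, -0.2]
opening: 0.004
grasp_force: 0.1
```

```bash
python3 ang.py; python3 u.py
```

```text
scene blue 121 yaw 9.5 [ 542.3 -116.3] min [ 0.493 -0.126  0.052] max [ 0.572 -0.109  0.153]
side blue 73 yaw 7.8 [ 499.5 -125.8] min [ 0.427 -0.223  0.146] max [ 0.565 -0.113  0.196]
unit xy [-10.28829761  98.8573586 ] [ 0.4837 -0.1042  0.1222] [ 180.    -0.  -171.6] [-0.49  0.39  0.46] [ 0.08 -0.04 -0.04] 35.2
```

>>> carry_out(delta_pos=[[0,-0.02,0],[0,0,0],[0,0,0],[0,0,0],[0,-0.02,0],[0,0,0],[0,0,0],[0,0,0],[0,0,0],[0,0,0]], rotation=[[0,0,0],[0,0,0],[0,0,0],[0,0,0],[0,0,0],[0,0,0],[0,0,0],[0,0,0],[0,0,0],[0,0,0]])

```text
t: 36.45
tool_pos: [0.4839, -0.1052, 0.1222]
tool_rot: [3.142, -0.0, -2.995]
contact_force: [0.7, 0.8, -0.7]
opening: 0.005
grasp_force: 0.1
```

```bash
python3 ang.py; python3 u.py
```

```text
scene blue 123 yaw 9.3 [ 540.6 -117. ] min [ 0.494 -0.127  0.05 ] max [ 0.57  -0.109  0.153]
side blue 62 yaw 8.0 [ 507.2 -124.6] min [ 0.427 -0.221  0.145] max [ 0.566 -0.114  0.178]
unit xy [-10.25603972  97.86781244] [ 0.4839 -0.1052  0.1222] [-180.     0.  -171.6] [-0.    0.12  0.33] [0.1  0.   0.03] 36.55
```

>>> carry_out(delta_pos=[[0,-0.02,0],[0,0,0],[0,0,0],[0,0,0],[0,0,0],[0,0,0],[0,0,0],[0,0,0],[0,0,0],[0,0,0]], rotation=[[0,0,0],[0,0,0],[0,0,0],[0,0,0],[0,0,0],[0,0,0],[0,0,0],[0,0,0],[0,0,0],[0,0,0]])

```text
t: 37.8
tool_pos: [0.4839, -0.1057, 0.1222]
tool_rot: [3.142, 0.0, -2.995]
contact_force: [-0.1, 0.8, 0.3]
opening: 0.006
grasp_force: 0.1
```

>>> carry_out(delta_pos=[[0,-0.02,0],[0,0,0],[0,0,0],[0,0,0],[0,0,0],[0,0,0],[0,0,0],[0,0,0],[0,0,0],[0,0,0]], rotation=[[0,0,0],[0,0,0],[0,0,0],[0,0,0],[0,0,0],[0,0,0],[0,0,0],[0,0,0],[0,0,0],[0,0,0]])

```text
t: 39.05
tool_pos: [0.484, -0.1062, 0.1222]
tool_rot: [-3.142, 0.0, -2.995]
contact_force: [0.3, 0.4, -0.7]
opening: 0.003
grasp_force: 0.2
```

```bash
python3 ang.py; python3 u.py
```

```text
scene blue 113 yaw 10.5 [ 542.6 -117.3] min [ 0.494 -0.127  0.05 ] max [ 0.572 -0.109  0.152]
side blue 55 yaw 8.6 [ 515.8 -124.1] min [ 0.427 -0.242  0.146] max [ 0.565 -0.114  0.176]
unit xy [-10.26951961  96.85288092] [ 0.484  -0.1062  0.1222] [-180.     0.  -171.6] [-0.29  0.32  0.41] [ 0.16 -0.02 -0.04] 39.15
```

>>> carry_out(delta_pos=[[0,-0.02,0],[0,0,0],[0,0,0],[0,0,0],[0,0,0],[0,0,0],[0,0,0],[0,0,0],[0,0,0],[0,0,0]], rotation=[[0,0,0],[0,0,0],[0,0,0],[0,0,0],[0,0,0],[0,0,0],[0,0,0],[0,0,0],[0,0,0],[0,0,0]])

```text
t: 40.4
tool_pos: [0.484, -0.1065, 0.1222]
tool_rot: [3.141, -0.0, -2.995]
contact_force: [-0.1, 4.4, 0.5]
opening: 0.004
grasp_force: 2.7
```

>>> carry_out(delta_pos=[[0,-0.02,0],[0,0,0],[0,0,0],[0,0,0],[0,0,0],[0,0,0],[0,0,0],[0,0,0],[0,0,0],[0,0,0]], rotation=[[0,0,0],[0,0,0],[0,0,0],[0,0,0],[0,0,0],[0,0,0],[0,0,0],[0,0,0],[0,0,0],[0,0,0]])

```text
t: 41.65
tool_pos: [0.484, -0.1065, 0.1222]
tool_rot: [3.14, -0.0, -2.995]
contact_force: [-0.3, 7.4, 0.6]
opening: 0.007
grasp_force: 4.1
```

```bash
cat > pl.py <<'E'
from h import *
for c in ['scene','side']:
    im,W=pts(c); I=im.astype(int); a=np.radians(8.5)
    d=(W-[.5085,-.2005,0])*1000; X=np.cos(a)*d[...,0]+np.sin(a)*d[...,1]; Y=-np.sin(a)*d[...,0]+np.cos(a)*d[...,1]; z=d[...,2]
    b=(I[...,2]>1.4*I[...,0])&(I[...,2]>1.2*I[...,1])&(X>-80)&(X<78)&(abs(Y-75)<14)&(z>145)&(z<157)
    for lo in range(-80,80,20):
        k=b&(X>=lo)&(X<lo+20)
        if k.sum()>2: print(c,lo,k.sum(),'Y',Y[k].mean().round(1),Y[k].min().round(1),Y[k].max().round(1),'z',z[k].max().round(1))
    if c=='scene': cv2.imwrite('pics/s5.png',cv2.resize(im[140:260,150:300],None,fx=5,fy=5,interpolation=2)[...,::-1])
E
python3 u.py; python3 pl.py
```

```text
unit xy [-10.32384651  96.54632166] [ 0.484  -0.1065  0.1222] [ 179.9   -0.  -171.6] [-0.28  7.4   0.62] [1.09 0.03 0.03] 41.65
scene -20 3 Y 75.1 73.0 76.9 z 149.0
scene 0 22 Y 76.0 71.5 80.4 z 149.7
scene 20 21 Y 75.7 71.0 80.4 z 150.5
scene 40 24 Y 75.7 71.0 80.6 z 152.0
scene 60 22 Y 76.1 70.6 80.7 z 151.7
side -80 5 Y 73.4 68.4 76.8 z 148.3
side -60 6 Y 75.2 74.5 75.8 z 148.8
side 20 10 Y 75.2 72.2 77.4 z 152.7
side 40 13 Y 74.9 73.4 77.3 z 152.2
side 60 7 Y 75.1 73.0 78.9 z 152.7
```

Contact is at 7 N and the panel lies at unit y ≈ 75 along its whole length, so it is shut. Backing away.

>>> carry_out(delta_pos=[[0,0.04,0],[0,0.1,0],[0,0.3,0],[0,0.4,0],[0,0.5,0],[0,0.5,-0.3],[0,0.5,-0.6],[0,0.3,-0.6],[0,0,-0.6],[0,0,-0.3]], rotation=[[0,0,0],[0,0,0],[0,0,0],[0,0,0],[0,0,0],[0,0,0],[0,0,0],[0,0,0],[0,0,0],[0,0,0]])

```text
t: 43.0
tool_pos: [0.4749, -0.0422, 0.1835]
tool_rot: [-3.141, 0.002, -2.995]
contact_force: [0.9, -0.1, -0.1]
opening: 0.004
grasp_force: 0.0
```

```bash
python3 u.py; python3 pl.py
```

```text
unit xy [ -9.83437791 161.5403805 ] [ 0.4749 -0.0422  0.1835] [-1.800e+02  1.000e-01 -1.716e+02] [ 0.88 -0.11 -0.06] [ 0.08 -0.01  0.01] 43.0
scene -80 4 Y 77.8 74.8 82.4 z 148.1
scene -60 14 Y 78.0 73.2 83.0 z 147.4
scene -40 15 Y 77.2 73.2 81.5 z 149.1
scene -20 22 Y 77.0 72.5 81.5 z 148.9
scene 0 21 Y 76.7 71.3 81.2 z 150.9
scene 20 25 Y 76.7 70.5 82.2 z 151.1
scene 40 27 Y 76.8 70.4 81.4 z 152.2
scene 60 21 Y 76.1 69.9 80.7 z 151.8
side -80 11 Y 75.5 69.1 79.5 z 155.4
side -60 15 Y 76.5 73.5 79.5 z 151.0
side -40 15 Y 76.2 67.9 79.7 z 156.6
side -20 15 Y 75.4 67.7 77.9 z 157.0
side 0 18 Y 75.0 67.9 79.1 z 156.8
side 20 17 Y 75.7 72.4 78.7 z 152.1
side 40 15 Y 75.0 72.0 78.4 z 153.0
side 60 8 Y 74.1 68.4 77.2 z 156.4
```

View pics/s5.png

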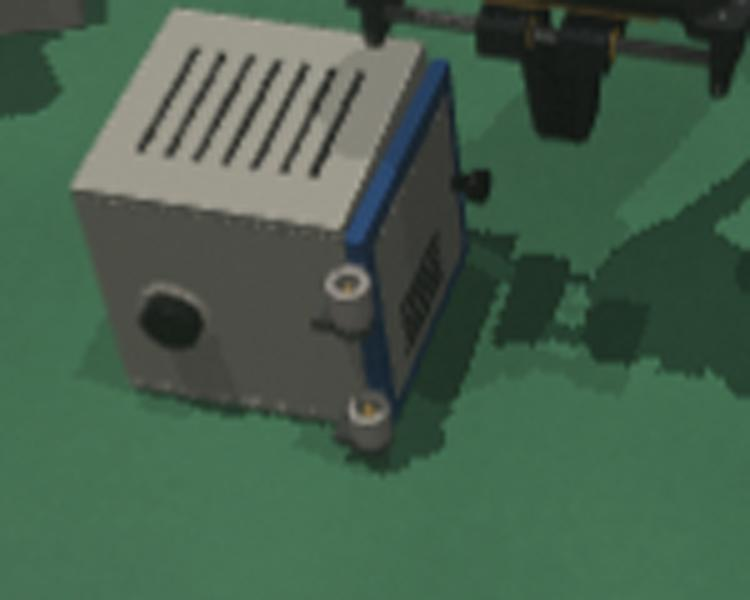

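The crop shows the door hung home on both pins (345,285 and 370,410) and lying along the unit's front. The numbers hint that it came back about 1 mm at the free edge, so I'll touch it once more and retreat more slowly.

>>> carry_out(delta_pos=[[0,0,0.3],[0,0,0.6],[0,0,0.6],[0,-0.3,0.6],[0,-0.5,0.3],[0,-0.5,0],[0,-0.5,0],[0,-0.4,0],[0,-0.2,0],[0,-0.05,0]], rotation=[[0,0,0],[0,0,0],[0,0,0],[0,0,0],[0,0,0],[0,0,0],[0,0,0],[0,0,0],[0,0,0],[0,0,0]])

```text
t: 44.35
tool_pos: [0.4835, -0.1027, 0.1223]
tool_rot: [-3.142, 0.0, -2.996]
contact_force: [-0.5, 0.5, 0.3]
opening: 0.0
grasp_force: 0.0
```

```bash
python3 u.py
```

```text
unit xy [-10.27252387 100.37720648] [ 0.4835 -0.1027  0.1223] [-180.     0.  -171.6] [-0.47  0.53  0.28] [ 0.08 -0.04  0.01] 44.35
```

>>> carry_out(delta_pos=[[0,-0.02,0],[0,-0.02,0],[0,-0.02,0],[0,-0.02,0],[0,-0.02,0],[0,-0.02,0],[0,-0.02,0],[0,-0.02,0],[0,0,0],[0,0,0]], rotation=[[0,0,0],[0,0,0],[0,0,0],[0,0,0],[0,0,0],[0,0,0],[0,0,0],[0,0,0],[0,0,0],[0,0,0]])

```text
t: 45.6
tool_pos: [0.484, -0.1064, 0.1222]
tool_rot: [3.141, -0.0, -2.995]
contact_force: [-0.5, 1.1, 0.1]
opening: 0.009
grasp_force: 0.7
```

>>> carry_out(delta_pos=[[0,0.01,0],[0,0.01,0],[0,0.01,0],[0,0.01,0],[0,0.01,0],[0,0.01,0],[0,0.02,0],[0,0.03,0],[0,0.1,0],[0,0.1,0]], rotation=[[0,0,0],[0,0,0],[0,0,0],[0,0,0],[0,0,0],[0,0,0],[0,0,0],[0,0,0],[0,0,0],[0,0,0]])

```text
t: 46.85
tool_pos: [0.4829, -0.0986, 0.1222]
tool_rot: [3.142, -0.0, -2.995]
contact_force: [-0.7, -0.5, -0.9]
opening: 0.002
grasp_force: 0.0
```

>>> carry_out(delta_pos=[[0,0.3,0],[0,0.4,0],[0,0.5,0],[0,0.5,0],[0,0.5,0],[0,0.5,0],[0,0.4,-0.3],[0,0.2,-0.6],[0,0,-0.6],[0,0,-0.3]], rotation=[[0,0,0],[0,0,0],[0,0,0],[0,0,0],[0,0,0],[0,0,0],[0,0,0],[0,0,0],[0,0,0],[0,0,0]])

```text
t: 48.1
tool_pos: [0.4713, -0.0173, 0.1688]
tool_rot: [-3.141, 0.002, -2.995]
contact_force: [-0.3, 0.0, 0.1]
opening: 0.008
grasp_force: 0.0
```

```bash
python3 u.py; python3 pl.py; python3 - <<'E'
from h import *
for t in ['case','eyepiece','jar','gauge','driver','disc']:
    im,W=pts('scene') if t=='case' else (im,W)
    for q in vision.boxes_of(t,'scene')[:1]: print(t,np.round(q['centre']))
E
```

```text
unit xy [ -9.68173508 186.71283308] [ 0.4713 -0.0173  0.1688] [-1.799e+02  1.000e-01 -1.716e+02] [-0.33  0.04  0.13] [ 0.11 -0.1   0.01] 48.1
scene -60 9 Y 77.4 72.5 81.9 z 148.1
scene -40 16 Y 76.3 71.3 81.5 z 149.3
scene -20 23 Y 76.1 71.4 80.7 z 149.5
scene 0 19 Y 76.1 71.1 80.4 z 149.6
scene 20 25 Y 76.3 72.2 80.9 z 151.1
scene 40 27 Y 76.7 70.5 81.0 z 151.3
scene 60 20 Y 75.9 70.3 80.8 z 153.4
side -80 8 Y 74.9 69.2 78.2 z 155.2
side -60 12 Y 76.2 74.8 78.1 z 149.0
side -40 12 Y 75.1 67.7 78.0 z 156.8
side -20 14 Y 75.3 68.8 78.7 z 155.5
side 0 15 Y 74.6 68.2 77.6 z 156.3
side 20 16 Y 74.6 68.0 78.2 z 156.9
side 40 14 Y 74.9 72.9 77.8 z 152.2
side 60 8 Y 73.5 68.5 76.2 z 156.3
case [250. 291.]
eyepiece [310. 189.]
jar [108. 231.]
gauge [422. 228.]
driver [346. 348.]
disc [429. 314.]
```

The door is shut flat against the unit, the bystanders haven't moved and the gripper is clear. Handing in.

```bash
python3 -c "
from bench import robot
print(robot.job_done())"
```

```text
the job is handed in; nothing more can be done
None
```

I hung the blue door home on both pins, swung it shut gently and let go, then handed the job in at about 48 s with the other things on the bench left where they were; no verdict came back.

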